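Make up a sampling kit and a mending kit

ROBOT

A 6-joint arm with a two-finger parallel gripper is mounted at the origin on a cart in front of the work surface, level with it; the furniture and walls round the work are solid. World frame = base frame: x ahead of the robot, y to its left, z up, the work surface at z = 0. Lengths are in mm, angles in rad, forces in N, time in s.
With the tool pointing down it reaches from about 350 to 725 mm from the base axis. Payload 4.3 kg.
Tool frame: the origin (TCP) lies at the centre of the arm's flange, where the gripper is bolted on; the fingertips stand 173 mm ahead of it and the grasp point (between the pads) lies 155 mm ahead of it; z points along the fingers, y is the line along which they close (so a half turn about z gives the same grasp; the last joint's range is limited). The gripper opens to 85 mm and grips with 20 to 120 N. Pads are 22 mm wide; open, the fingers measure 114 mm over their backs; the gripper's body (76 mm by 85 mm) begins 54 mm behind the grasp point. The pads swing forward as they close: fully open they stand 13 mm farther back than shut.
Start: joints at [1.184, 0.377, 0.081, 1.274, 0, 1.46], TCP at [157.135, 553.133, 404.729] pointing down, gripper open.
Joint ranges: [-2.72, 2.72], [-0.84, 1.66], [-1.02, 1.22], [-1.77, 2.12], [-1.37, 1.28], [-3.14, 3.14]. Speed limits (rad/s): [2.57, 2.57, 3.14, 3.14, 3.14, 3.14].

INTERFACE

Orientations are given as a unit quaternion [x, y, z, w].
In Python, from bench import r gives the robot as it stands. The module is installed in compiled form; this text tells all that it offers.
- The arm moves only by the tool step_arm, never from a script. Its argument "deltas" is a list of rows, each a list of 7 numbers: the closure in counts, from 0 (fully open) to 255 (shut), then the shift along the tool's x, y, z in cm, then the turn, a rotation vector about the tool's x, y, z in rad. A call has 1 to 20 rows; each row is the pose to reach, as a shift and turn from the pose commanded when the call began, along the tool's axes at that moment; what a row does not reach only later rows make up. A row lasts 1/8 s, in which the tool goes at most 62.5 mm and 10.7 degrees, less where a joint would pass 70% of its speed; a pose out of reach is approached as far as the arm can. A call with a gripper value outside its range is refused whole. The fingers move at their own pace and stop on an object; "grip_force" is the grip in N (left out, the last holds). Time passes only in rows, so rows that repeat a pose let the fingers close. It gives the time, the measured TCP pose, the force, the opening and the grip force at its end, in the units of the state.
- r.observe(): the state, without advancing time (a new reading comes with each control period).
- r.camera(name): name is "side" or "top"; returns the picture (400x640x3 uint8, blue, green, red); there is no depth.
- r.camera_params(name): a dict with "intrinsics" (3x3 intrinsics, pixels), "distortion" ([k1, k2, p1, p2, k3] as OpenCV has them; the pictures are not rectified), "pose" (4x4, takes a point from camera to world coordinates). Camera axes: x right, y up, looking along -z (the intrinsics and any distortion apply to the point x, -y, -z); pixel columns grow to the right and rows downward; lengths in mm; the calibration is good to about 2 mm. A picture is of the moment at which its call begins. camera_params takes no time and is no camera call.
- r.job_done(): hands the job in; it is judged then, once.
The state is a dict: "t": time; "joint_positions": joint angles; "joint_vel": joint speeds; "joint_efforts": joint torques, N m; "tcp_pos": TCP position; "tcp_rot": TCP orientation; "ft_force": force on the tool from outside, world axes, zero at the start; "ft_torque": the same for the moment, N m; "grip_width": finger opening in mm; "gripper_force": force on a finger pad.
Only numpy, scipy, OpenCV 4.12 (cv2) and the standard library are available. Lean on these libraries where they do the work, as an engineer would, in place of code of your own. Each camera call takes 0.05 s, during which the arm holds its last target. There are 200 camera calls.

TASK

Make up two kits from the stock on the table. Lay the sampling kit in the kit board that has a round recess: the jar upright in the round recess, the tape measure in the rectangular one and the marker pen in the long slot; lay the mending kit in the other board: the glue tube in the longer, narrower recess and the loupe in the shorter, wider one. Everything must rest flat on the floor of its own recess, either way round; let it all go and leave the bottle neck, the brick fragment and the photo scale where they lie.

Things in the scene. Friction and masses are not known exactly. Their poses are not given: they have to be found in the camera images.
- sampling_board: Fixed plywood board 148 (own x) x 192 (own y) x 9 mm, yaw within 0.25 rad, with three felt-lined recesses 5 mm deep, floors 4 mm above its underside. Origin: centre of the underside. Slot for the marker 34 (x) x 160 (y) mm, centre at own (-47, 0) mm; recess for the tape measure 84 (x) x 92 (y), centre (22, 39); round one for the jar, diameter 68, centre (22, -52).
- mending_board: Fixed plywood board 154 (own x) x 137 (own y) x 9 mm, yaw within 0.25 rad, with two felt-lined rectangular recesses 5 mm deep, floors 4 mm above its underside. Origin: centre of the underside. Longer, narrower recess for the glue tube 54 (x) x 117 (y) mm, centre at own (-40, 0) mm; shorter, wider one for the loupe 62 (x) x 90 (y), centre (36, 0).
- jar_mid (a point): Sample jar with an orange screw cap, standing upright, 45 mm diameter, 64 mm high, 50 g; clear body 42 mm wide. Point on its axis half-way up (32 mm above its underside); z is up.
- tape_mid (a point): Yellow pocket tape measure lying on its side, 60 mm (own x) by 70 mm (own y) by 36 mm high, 160 g; grasp it across its 60 mm width (x). The case runs from -28 to +35 mm in y, a small tape end sticks out at -y. Point: centre of its outline, 18 mm above its underside.
- marker_mid (a point): White marker pen with a black cap, lying flat, 138 mm long along own y, 11 mm thick, 12 mm high, 12 g. Point: its middle, 6 mm above its underside.
- glue_mid (a point): White glue tube with a red cap, lying flat, 93 mm long along own y (cap at +y, last 18 mm, 13 mm thick), body 30 mm wide (x), 23 mm high, 30 g; grasp the body across x, within 15 mm of the point. Point: centre of its outline, 11.5 mm above its underside.
- loupe_mid (a point): Small loupe lying flat: a black ring, 39 mm across and 14 mm high, with a short grey handle; 70 mm long over all along own y, 40 g. The ring's centre lies 15.5 mm from the point toward own +y (grasp the ring across its 39 mm); the handle, 12 mm wide, reaches to -35 mm. Point: centre of its outline, 7 mm above its underside.
- bottle_neck_mid (a point): Bystander: yellow glazed bottle neck, hollow, standing, 48 mm across, 33 mm high. Not part of any kit. Point: its centre, half-way up.
- brick_mid (a point): Bystander: buff brick fragment, 63 by 57 by 24 mm. Not part of any kit. Point: its centre, half-way up.
- scale_bar_mid (a point): Bystander: black and white chequered photo scale bar, 120 mm long (own y), 18 mm wide, 9 mm high. Not part of any kit. Point: its centre, half-way up.
Things that resemble listed ones, but are neither listed nor needed, are in the scene too. There is more than one size of the part that bears glue_mid; the job needs the largest. What is shaped like the part that bears tape_mid but purple is not meant.

How it is judged (in metres and radians):
At the end, for the whole second after the job is handed in: Each of the five things lies on the floor of its own recess: centre within 15 mm of the recess centre along each board axis, height within 3 mm, tilt under 0.12 rad, at rest, released; bottle neck, brick fragment and photo scale within 30 mm of their starts (x of jar_mid in the frame of sampling_board between 0.007 and 0.037 m and y of jar_mid in the frame of sampling_board between -0.067 and -0.037 m and z of jar_mid in the frame of sampling_board between 0.033 and 0.039 m and angle between each of jar_mid, tape_mid, marker_mid, glue_mid, loupe_mid's own z axis and vertical below 0.12 rad and x of tape_mid in the frame of sampling_board between 0.007 and 0.037 m and y of tape_mid in the frame of sampling_board between 0.024 and 0.054 m and z of tape_mid in the frame of sampling_board between 0.019 and 0.025 m and x of marker_mid in the frame of sampling_board between -0.062 and -0.032 m and y of marker_mid in the frame of sampling_board between -0.015 and 0.015 m and z of marker_mid in the frame of sampling_board between 0.007 and 0.013 m and x of glue_mid in the frame of mending_board between -0.055 and -0.025 m and y of glue_mid in the frame of mending_board between -0.015 and 0.015 m and z of glue_mid in the frame of mending_board between 0.0125 and 0.0185 m and x of loupe_mid in the frame of mending_board between 0.021 and 0.051 m and y of loupe_mid in the frame of mending_board between -0.015 and 0.015 m and z of loupe_mid in the frame of mending_board between 0.008 and 0.014 m and linear speed of each of jar, tape, marker, glue, loupe below 0.02 m/s and distance of each of bottle_neck_mid, brick_mid, scale_bar_mid from where it was at the start of the episode below 0.03 m); the robot touches nothing.
It fails at once if a bystander (bottle neck, brick fragment or photo scale) is shifted by more than 30 mm (distance of any of bottle_neck_mid, brick_mid, scale_bar_mid from where it was at the start of the episode above 0.03 m).
It also fails if it takes over 122 s, if anything falls off the work surface, if the arm or the gripper's body presses on something with over 40 N, if the wrist force passes 120 N, or if a joint passes its speed limit or range.

## Working session

There is one attempt and no reset: what is moved stays moved. The work goes in short steps, Python scripts to look and compute and a tool call to move; the robot and the scene stay as the last step left them, time stands still between calls to the robot, and variables do not carry over. Pictures are saved under pics/ and viewed, at most 14 in all, crops included, and the job is handed in when it is done.

Besides the shell and the picture viewer there is one more tool, called after "Call:" by a JSON object that holds its "name" and its "arguments", one argument or row to a line. step_arm: Moves the arm, as the interface text tells. Its arguments: {"type":"object","properties":{"deltas":{"type":"array","items":{"type":"array","items":{"type":"number"}}},"grip_force":{"type":"number"}},"required":["deltas"]}

```bash
mkdir -p pics; python3 - <<'E'
from bench import r
import cv2
for n in("top","side"):
    cv2.imwrite(f"pics/{n}0.png",r.camera(n)); p=r.camera_params(n)
    print(n,p["intrinsics"],p["distortion"],p["pose"])
s=r.observe();print({k:s[k] for k in("t","tcp_pos","tcp_rot","grip_width")})
E
```

```text
top [[367.64615527   0.         324.2427481 ]
 [  0.         367.64615527 205.31743493]
 [  0.           0.           1.        ]] [-0.08646477  0.          0.          0.          0.        ] [[ 6.93148304e-02  9.75945207e-01 -2.06703668e-01  2.81006966e+02]
 [-9.97581404e-01  6.67344881e-02 -1.94383680e-02  1.28603212e+01]
 [-5.17651856e-03  2.07551103e-01  9.78210480e-01  1.14489571e+03]
 [ 0.00000000e+00  0.00000000e+00  0.00000000e+00  1.00000000e+00]]
side [[502.25261122   0.         312.8329975 ]
 [  0.         502.25261122 198.46303613]
 [  0.           0.           1.        ]] [-0.07745459  0.          0.          0.          0.        ] [[ 9.07823378e-01  1.76379702e-01 -3.80456193e-01 -3.59775040e+00]
 [-4.18876293e-01  4.24631100e-01 -8.02640069e-01 -1.14595090e+03]
 [ 1.99841156e-02  8.88019499e-01  4.59371315e-01  7.28309767e+02]
 [ 0.00000000e+00  0.00000000e+00  0.00000000e+00  1.00000000e+00]]
{'t': 0.1, 'tcp_pos': array([157.01838362, 552.86958342, 403.85703211]), 'tcp_rot': array([ 1.37960514e-01,  9.90437303e-01, -8.92270782e-04, -2.21146599e-04]), 'grip_width': 85.52229242688225}
```

View pics/top0.png

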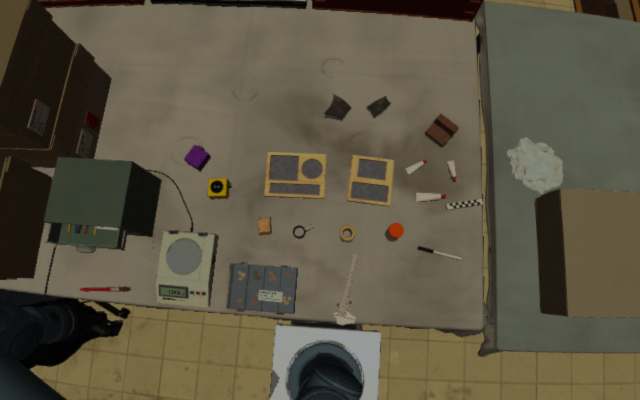

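View pics/side0.png

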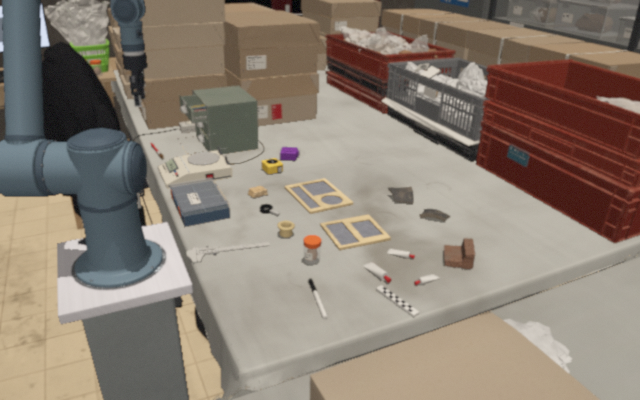

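The top view shows the sampling board at (295,175), the mending board at (371,180), yellow tape (218,188), loupe (303,231), jar (396,231), marker (440,254), the largest glue tube (430,197), neck (347,233), brick (264,226) and scale (464,204). The side view shows the same things. I'll enlarge both.

```bash
cat > h.py <<'E'
import numpy as np, cv2
from bench import r
P={n:r.camera_params(n) for n in("top","side")}
def ray(n,uv):
    p=P[n]; K=np.array(p["intrinsics"]);D=np.array(p["distortion"]);T=np.array(p["pose"])
    q=cv2.undistortPoints(np.array(uv,float).reshape(-1,1,2),K,D).reshape(-1,2)
    d=np.c_[q[:,0],-q[:,1],-np.ones(len(q))]@T[:3,:3].T
    return T[:3,3],d/np.linalg.norm(d,axis=1)[:,None]
def plane(n,uv,z):
    o,d=ray(n,uv); return o+d*((z-o[2])/d[:,2])[:,None]
def tri(a,b):
    o1,d1=ray("top",a);o2,d2=ray("side",b);d1=d1[0];d2=d2[0]
    s=np.linalg.lstsq(np.c_[d1,-d2],o2-o1,rcond=None)[0]
    p,q=o1+s[0]*d1,o2+s[1]*d2
    return (p+q)/2,np.linalg.norm(p-q)
def proj(n,X):
    p=P[n];T=np.linalg.inv(np.array(p["pose"]));c=np.atleast_2d(X)@T[:3,:3].T+T[:3,3]
    return cv2.projectPoints(c*[1,-1,-1],np.zeros(3),np.zeros(3),np.array(p["intrinsics"]),np.array(p["distortion"]))[0].reshape(-1,2)
E
python3 - <<'E'
import cv2
a=cv2.imread("pics/top0.png")[140:270,190:490];cv2.imwrite("pics/top0c.png",cv2.resize(a,None,fx=2.66,fy=2.66,interpolation=cv2.INTER_CUBIC))
a=cv2.imread("pics/side0.png")[135:325,240:480];cv2.imwrite("pics/side0c.png",cv2.resize(a,None,fx=3.1,fy=3.1,interpolation=cv2.INTER_CUBIC))
E
```

```text
(no output)
```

View pics/top0c.png

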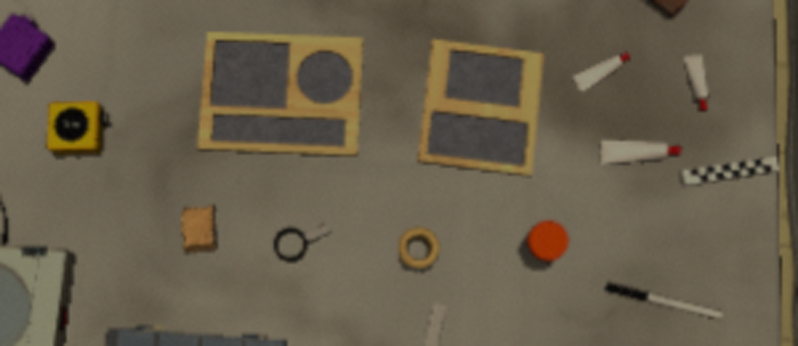

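View pics/side0c.png

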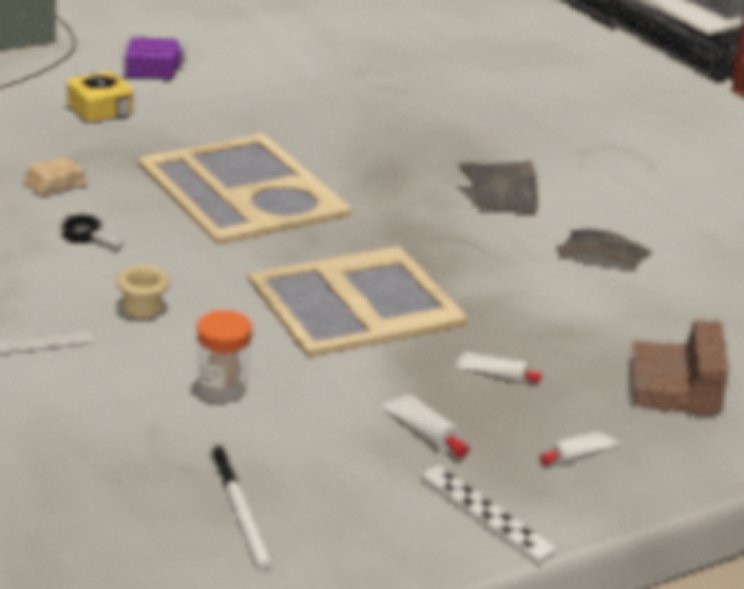

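The crops confirm identity and layout: board own x points about along world +x, slot and glue recess nearer the robot. Now measuring with masks in both views.

```bash
cat > m.py <<'E'
from h import *
def lab(img): return cv2.cvtColor(img,cv2.COLOR_BGR2HSV)
def c2f(n,x,y): return (190+x/2.66,140+y/2.66) if n=="top" else (240+x/3.1,135+y/3.1)
I={n:cv2.imread(f"pics/{n}0.png") for n in P}; H={n:lab(I[n]) for n in P}
def blob(n,lo,hi,box):
    # box in crop pixels
    m=cv2.inRange(H[n],np.array(lo),np.array(hi)); z=np.zeros_like(m)
    x0,y0=map(int,c2f(n,box[0],box[1]));x1,y1=map(int,c2f(n,box[2],box[3]))
    z[y0:y1,x0:x1]=m[y0:y1,x0:x1]
    k,l,s,c=cv2.connectedComponentsWithStats(z); i=1+np.argmax(s[1:,4])
    q=(l==i).astype(np.uint8); ct=max(cv2.findContours(q,cv2.RETR_EXTERNAL,cv2.CHAIN_APPROX_NONE)[0],key=cv2.contourArea)
    return c[i],s[i],ct.reshape(-1,2)
def rect(n,ct,z):
    w=plane(n,ct,z)[:,:2].astype(np.float32); return cv2.minAreaRect(w)
Y=([8,70,60],[35,255,255])
items={
'samp':(Y,(190,20,370,160),(130,125,355,245),9),
'mend':(Y,(410,30,550,180),(245,240,470,360),9),
'tape':(([18,120,60],[35,255,255]),(40,90,112,165),(60,65,140,125),36),
'cap':(([3,170,90],[18,255,255]),(515,210,580,275),(190,300,260,355),64),
'loupe':(([0,0,0],[180,255,60]),(265,215,340,270),(55,205,125,255),14),
'glue':(([0,0,150],[180,60,255]),(590,130,690,170),(375,385,475,460),11.5),
'gluecap':(([165,100,60],[180,255,255]),(660,140,690,162),(440,425,475,465),8),
'penblk':(([0,0,0],[180,255,70]),(595,275,650,305),(200,435,250,500),6),
'penwht':(([0,0,140],[180,60,255]),(640,285,730,325),(215,470,280,570),6),
'neck':(Y,(390,220,445,280),(110,260,175,325),33),
'brick':(Y,(175,200,220,255),(20,150,95,200),24),
'scale':(([0,0,150],[180,60,255]),(675,150,775,190),(415,460,560,565),9),
}
if __name__=="__main__":
  for k,(c,bt,bs,z) in items.items():
    try:
        a=blob("top",*c,bt);b=blob("side",*c,bs);X,e=tri(a[0],b[0])
        print(k,"tri",X.round(1),"gap",round(e,1),"top",a[0].round(1),a[1][2:],"side",b[0].round(1),b[1][2:],"rectT",[np.round(v,1).tolist() if not np.isscalar(v) else round(v,1) for v in rect("top",a[2],z)],"rectS",[np.round(v,1).tolist() if not np.isscalar(v) else round(v,1) for v in rect("side",b[2],z)])
    except Exception as x: print(k,x)
E
python3 m.py; python3 - <<'E'
import sys;sys.path.insert(0,'.')
from m import *
for n,x,y in(("top",648,152),("top",690,307),("top",500,250),("top",290,245),("top",630,292),("side",420,420),("side",245,520),("side",80,228)):
    u,v=map(int,c2f(n,x,y));print(n,x,y,H[n][v,u])
E
```

```text
samp tri [620.3 129.6  -1.8] gap 6.6 top [297.1 175.2] [  68   48 1488] side [319.3 197.2] [ 68  34 643] rectT [[615.0, 136.8], [158.9, 213.2], 2.3] rectS [[617.3, 129.8], [150.0, 200.9], 1.8]
mend tri [ 6.318e+02 -1.064e+02 -5.000e-01] gap 6.0 top [370.6 174.7] [  52   56 1415] side [356.9 232.1] [ 69  35 730] rectT [[620.5, -106.0], [184.0, 167.0], 4.1] rectS [[617.7, -112.1], [145.1, 157.0], 86.0]
tape tri [554.5 381.6  15.6] gap 1.0 top [217.2 187.3] [ 21  19 255] side [270.8 166. ] [ 20  15 200] rectT [[551.2, 375.8], [58.6, 62.2], 3.7] rectS [[541.4, 338.7], [119.0, 65.6], 70.4]
cap tri [ 451.3 -183.9   56.8] gap 2.4 top [395.5 230. ] [ 16  15 172] side [311.9 241.4] [ 15  12 154] rectT [[449.2, -182.1], [42.3, 42.1], 66.7] rectS [[448.0, -194.3], [51.1, 34.9], 66.0]
loupe tri [433.3 108.    8.5] gap 0.8 top [299.  231.4] [13 13 57] side [265.2 208.3] [10  8 58] rectT [[431.5, 108.6], [36.4, 37.5], 68.0] rectS [[430.6, 97.6], [43.6, 27.1], 67.4]
glue tri [ 576.8 -287.4    3.5] gap 4.0 top [425.5 196. ] [23  6 85] side [375.2 269.4] [ 33  24 684] rectT [[571.7, -292.4], [16.4, 7
[... 553 characters left out ...]
9] side [285.5 228.4] [ 16  17 206] rectT [[436.4, -40.1], [52.2, 48.8], 3.5] rectS [[430.0, -64.3], [84.2, 41.0], 68.7]
brick tri [444.8 218.3  12.1] gap 3.4 top [264.  225.5] [ 15  19 242] side [257.2 191.3] [ 19  12 158] rectT [[441.4, 217.1], [56.5, 42.4], 9.8] rectS [[438.6, 196.9], [60.3, 63.0], 7.1]
scale tri [ 551.  -443.6   38. ] gap 29.2 top [480. 200.] [1 1 1] side [395.9 299.9] [  47   34 1453] rectT [[572.6, -462.6], [0.0, 0.0], 0.0] rectS [[560.6, -413.0], [130.5, 108.4], 59.3]
top 648 152 [ 21  52 148]
top 690 307 [ 22  51 145]
top 500 250 [ 18  57 116]
top 290 245 [ 21  58 114]
top 630 292 [23 60 17]
side 420 420 [ 18  22 208]
side 245 520 [ 18  20 216]
side 80 228 [15 24 84]
```

```bash
cat > m2.py <<'E'
from m import *
W=([10,85,90],[35,255,255]); F=([0,0,40],[180,45,135])
WS=([10,60,100],[35,255,255]); FS=([95,10,40],[150,255,190])
L=([0,0,0],[180,255,60])
for k,u,v in (("samp wood",215,40),("felt",250,75),("mwood",430,60),("mfelt",480,75),("bg",390,120),("gluecap",675,151),("tubecap",626,56)):
    x,y=map(int,c2f("top",u,v));print(k,H["top"][y,x],end=' ')
for k,u,v in (("Swood",150,160),("Sfelt",240,160),("Sbg",380,200),("Sgcap",457,446)):
    x,y=map(int,c2f("side",u,v));print(k,H["side"][y,x],end=' ')
print()
it={
'samp':(W,WS,(190,20,370,160),(130,125,355,245),9),
'mend':(W,WS,(410,30,550,180),(245,240,470,360),9),
'glue':(([0,0,125],[180,75,255]),([0,0,185],[180,60,255]),(598,135,670,168),(375,385,475,460),11.5),
'gluecap':(([0,100,60],[10,255,255]),([0,100,60],[10,255,255]),(660,140,690,165),(430,420,475,465),8),
'gluecap2':(([165,60,60],[180,255,255]),([165,60,60],[180,255,255]),(660,140,690,165),(430,420,475,465),8),
'penwht':(([0,0,125],[180,55,255]),([0,0,185],[180,60,255]),(640,285,730,325),(215,470,280,570),6),
}
for k,(c,d,bt,bs,z) in it.items():
    try:
        a=blob("top",*c,bt);b=blob("side",*d,bs);X,e=tri(a[0],b[0])
        f=lambda R:[np.round(v,1).tolist() if not np.isscalar(v) else round(v,1) for v in R]
        print(k,"tri",X.round(1),"gap",round(e,1),"top",a[0].round(1),a[1][2:],"side",b[0].round(1),b[1][2:],"rT",f(rect("top",a[2],z)),"rS",f(rect("side",b[2],z)))
        if k in('samp','mend'):
            B=[]
            for n,q in(("top",a),("side",b)):
                w=rect(n,q[2],z);p=cv2.boxPoints(w);B.append(p[np.lexsort((p[:,1],p[:,0]))]);px=proj(n,np.c_[p[np.lexsort((p[:,1],p[:,0]))],[z]*4]);B.append(px)
            print(" corners",[(tri(s,t)[0].round(0).tolist()) for s,t in zip(B[1],B[3])])
    except Exception as x: print(k,x)
E
python3 m2.py
```

```text
samp wood [ 20 141 136] felt [17 24 75] mwood [ 18 110 118] mfelt [10 20 77] bg [19 64 99] gluecap [  0 237 116] tubecap [  1 223 111] Swood [ 20  76 217] Sfelt [130   5 146] Sbg [ 20  31 165] Sgcap [  0 181 178] 
samp tri [619. 126.   2.] gap 2.9 top [298.3 174.8] [  64   47 1236] side [318.9 196.8] [ 68  35 771] rT [[616.2, 136.8], [151.6, 197.6], 1.8] rS [[618.7, 130.7], [153.1, 206.4], 1.7]
 corners [[539.0, 233.0, 8.0], [547.0, 35.0, 3.0], [691.0, 238.0, 8.0], [701.0, 39.0, 3.0]]
mend tri [ 624.3 -108.6    1.7] gap 2.6 top [370.7 178. ] [  48   52 1019] side [356.5 231.9] [ 71  35 856] rT [[616.7, -106.7], [143.4, 158.2], 86.2] rS [[617.8, -111.5], [149.8, 159.9], 86.2]
 corners [[535.0, -174.0, 4.0], [543.0, -30.0, 8.0], [695.0, -185.0, 4.0], [702.0, -41.0, 8.0]]
glue tri [ 573.9 -287.5    9.9] gap 2.2 top [426.2 196.2] [ 25   9 162] side [374.  267.7] [ 23  13 135] rT [[570.1, -292.5], [26.1, 78.8], 4.0] rS [[576.6, -289.4], [29.4, 58.2], 24.9]
gluecap tri [ 577.1 -342.    12.4] gap 2.1 top [443.3 196.1] [ 6  5 21] side [387.  278.7] [ 7  7 33] rT [[577.3, -343.7], [12.2, 18.0], 22.2] rS [[582.9, -337.6], [24.8, 14.1], 80.8]
gluecap2 attempt to get argmax of an empty sequence
penwht tri [ 392.7 -357.5    7.5] gap 3.2 top [447.4 254.7] [28  8 52] side [320.3 304. ] [ 13  26 109] rT [[391.5, -357.6], [87.1, 6.1], 79.6] rS [[395.9, -352.8], [89.3, 9.9], 78.8]
```

```bash
cat > m3.py <<'E'
from m import *
F=([0,0,40],[180,45,110])
for k,b in(("tape rec",(212,42,290,108)),("round",(295,45,356,106)),("slot",(210,112,348,150)),("loupe rec",(443,48,526,108)),("glue rec",(428,112,530,168))):
    a=blob("top",*F,b);R=rect("top",a[2],4);print(k,plane("top",a[0],4).round(1),np.round(R[1],0),round(R[2],1))
a=blob("top",[0,0,0],[180,255,60],(50,100,95,145));print("disc",plane("top",a[0],36).round(1),a[1])
b=blob("side",[0,0,0],[180,255,75],(80,68,122,90));print(b[1],"disc tri",[np.round(v,1) for v in tri(a[0],b[0])])
# loupe: outer ring + handle contrast vs. local background
g=I["top"].astype(int).sum(2)
x0,y0=map(int,c2f("top",265,215));x1,y1=map(int,c2f("top",340,270))
print(I["top"][y0:y1,x0:x1].max(2))
E
python3 m3.py
```

```text
tape rec [[638.8 176.3   4. ]] [78. 87.] 1.7
round [[641.2  85.3   4. ]] [59. 60.] 30.2
slot [[571. 134.   4.]] [ 29. 154.] 1.5
loupe rec [[ 653.1 -109.2    4. ]] [84. 56.] 86.1
glue rec [[ 577.2 -104.6    4. ]] [111.  48.] 86.6
disc [[552.9 377.6  36. ]] [211 181  12  12 114]
[268 161   4   2   6] disc tri [array([550.7, 378.2,  35.9]), np.float64(4.6)]
[[110 110 110 111 111 113 112 112 112 112 114 113 112 113 114 114 113 112
  111 113 114 113 114 113 114 113 114 115]
 [109 109 110 111 112 113 115 113 114 112 115 113 113 114 114 115 114 115
  112 114 112 112 114 113 115 114 113 115]
 [110 110 113 111 113 114 114 114 112 116 113 116 113 114 113 115 114 115
  113 112 114 112 112 114 115 114 115 114]
 [112 111 112 112 114 114 113 115 115 113 114 112 112 113 115 114 114 113
  114 115 113 110 107 112 114 115 114 113]
 [112 113 113 114 113 115 113 113 113 106 106 108 111 113 114 114 115 113
  115 115 111 102  97 111 115 115 113 116]
 [113 113 113 115 112 113 109  99  92  74  74  78  95 105 112 114 115 115
  115 112 107 104 118 119 117 114 116 114]
 [114 115 115 114 113 103  88  53  33  28
[... 1014 characters left out ...]
112 113 112 112  95  51  61  94 101 104 104 100  91  53  33  66 107 115
  114 115 115 115 117 114 115 115 116 116]
 [111 113 114 112 105  75  37  42  62  75  69  56  47  27  50  92 113 116
  115 115 117 116 115 117 115 116 116 115]
 [110 110 112 113 110 101  68  53  42  32  29  28  35  59  81 110 116 115
  116 115 118 116 119 117 118 116 117 118]
 [109 108 110 112 113 112 109 103  82  64  60  61  76 105 111 113 115 114
  117 115 116 117 116 117 116 118 116 116]
 [111 109 110 112 114 114 115 114 112 110 112 110 112 113 114 113 113 116
  116 117 118 117 116 116 117 116 118 117]
 [109 110 110 113 113 114 113 114 113 115 115 113 117 114 115 116 114 116
  114 117 117 116 116 117 116 118 117 116]]
```

```bash
cat > d.py <<'E'
# usage: d.py x y z alpha [...]: chain of target poses -> rows relative to present pose (tool axes, cm)
import sys, numpy as np
from bench import r
from scipy.spatial.transform import Rotation as Rn
s=r.observe(); R=Rn.from_quat(s["tcp_rot"]); M=R.as_matrix(); p=np.array(s["tcp_pos"])
a=np.arctan2(M[1,1],M[0,1])
print("t",round(s["t"],2),"tcp",p.round(1),"alpha",round(a,3),"down",M[:,2].round(3),"w",round(s["grip_width"],1),"F",np.round(s["ft_force"],1))
v=list(map(float,sys.argv[1:]))
for i in range(0,len(v),4):
    x,y,z,al=v[i:i+4]; print((M.T@(np.array([x,y,z])-p)/10).round(2),"turn z",round((a-al),3))
E
python3 d.py 553 379 300 .05  553 379 200 .05 553 379 173 .05
```

```text
t 0.1 tcp [157.  552.9 403.9] alpha 1.294 down [-0.001 -0.002 -1.   ] w 85.5 F [-0.3  1.1  0.3]
[-42.84  -5.88  10.39] turn z 1.244
[-42.85  -5.87  20.39] turn z 1.244
[-42.85  -5.86  23.09] turn z 1.244
```

Call:
{"name": "step_arm", "arguments": {
  "deltas": [
    [0,-42.8,-5.9,10.4,0,0,1.244],
    [0,-42.8,-5.9,10.4,0,0,1.244],
    [0,-42.8,-5.9,10.4,0,0,1.244],
    [0,-42.8,-5.9,10.4,0,0,1.244],
    [0,-42.8,-5.9,10.4,0,0,1.244],
    [0,-42.8,-5.9,10.4,0,0,1.244],
    [0,-42.8,-5.9,10.4,0,0,1.244],
    [0,-42.8,-5.9,10.4,0,0,1.244],
    [0,-42.8,-5.9,10.4,0,0,1.244],
    [0,-42.8,-5.9,10.4,0,0,1.244],
    [0,-42.8,-5.9,10.4,0,0,1.244],
    [0,-42.8,-5.9,10.4,0,0,1.244]
  ],
  "grip_force": 40
}}

```text
t: 1.6
tcp_pos: [551.9, 380.2, 301.3]
tcp_rot: [0.689, 0.725, 0.0, 0.0]
ft_force: [0.1, -0.5, -0.7]
grip_width: 85.4
gripper_force: 0.0
```

```bash
python3 d.py 553 379 172 .05
```

```text
t 1.6 tcp [551.9 380.2 301.3] alpha 0.052 down [ 0.001  0.    -1.   ] w 85.4 F [ 0.1 -0.5 -0.7]
[-0.13  0.1  12.93] turn z 0.002
```

Call:
{"name": "step_arm", "arguments": {
  "deltas": [
    [0,0,0,5,0,0,0],
    [0,0,0,10,0,0,0],
    [0,0,0,12.8,0,0,0],
    [0,0,0,12.8,0,0,0],
    [255,0,0,12.8,0,0,0],
    [255,0,0,12.8,0,0,0],
    [255,0,0,12.8,0,0,0],
    [255,0,0,12.8,0,0,0],
    [255,0,0,12.8,0,0,0],
    [255,0,0,12.8,0,0,0]
  ],
  "grip_force": 40
}}

```text
t: 2.85
tcp_pos: [553.9, 380.2, 175.4]
tcp_rot: [0.689, 0.725, 0.002, 0.001]
ft_force: [0.8, -0.2, 7.1]
grip_width: 60.1
gripper_force: 44.1
```

```bash
python3 d.py 553 379 250 .05 638.8 180.5 250 .034  638.8 180.5 177 .034; python3 - <<'E'
from h import *
a=r.camera("top")[140:270,160:320];b=r.camera("side")[100:230,210:370]
cv2.imwrite("pics/t1.png",cv2.resize(np.hstack([a,b]),None,fx=2.5,fy=2.5))
E
```

```text
t 2.85 tcp [553.9 380.2 175.4] alpha 0.05 down [ 0.004  0.003 -1.   ] w 60.1 F [ 0.8 -0.2  7.1]
[-0.09 -0.06 -7.46] turn z 0.0
[-20.35   7.51  -7.48] turn z 0.016
[-20.37   7.48  -0.18] turn z 0.016
```

View pics/t1.png

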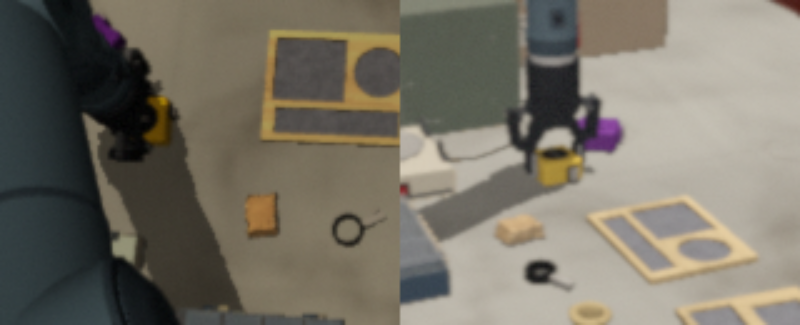

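The tape is held at 60.1 mm width, so the grasp is right. Lifting it over to its recess.

Call:
{"name": "step_arm", "arguments": {
  "deltas": [
    [255,0,0,-4,0,0,0],
    [255,0,0,-8,0,0,0],
    [255,0,0,-8,0,0,0],
    [255,-20.3,7.5,-8,0,0,0.016],
    [255,-20.3,7.5,-8,0,0,0.016],
    [255,-20.3,7.5,-8,0,0,0.016],
    [255,-20.3,7.5,-8,0,0,0.016],
    [255,-20.3,7.5,-8,0,0,0.016],
    [255,-20.3,7.5,-8,0,0,0.016],
    [255,-20.3,7.5,-8,0,0,0.016]
  ]
}}

```text
t: 4.2
tcp_pos: [637.1, 181.7, 252.2]
tcp_rot: [0.694, 0.72, -0.0, -0.0]
ft_force: [-0.4, 0.5, -1.8]
grip_width: 60.2
gripper_force: 44.1
```

```bash
python3 d.py 638.8 180.5 180 .034
```

```text
t 4.2 tcp [637.1 181.7 252.2] alpha 0.036 down [-0.001  0.    -1.   ] w 60.2 F [-0.4  0.5 -1.8]
[-0.12  0.18  7.22] turn z 0.002
```

Call:
{"name": "step_arm", "arguments": {
  "deltas": [
    [255,-0.1,0.2,3,0,0,0],
    [255,-0.1,0.2,6,0,0,0],
    [255,-0.1,0.2,7,0,0,0],
    [255,-0.1,0.2,7.1,0,0,0],
    [255,-0.1,0.2,7.1,0,0,0]
  ]
}}

```text
t: 4.82
tcp_pos: [640.4, 180.0, 183.0]
tcp_rot: [0.695, 0.719, 0.001, 0.001]
ft_force: [-0.1, 0.6, -1.3]
grip_width: 60.2
gripper_force: 44.1
```

Call:
{"name": "step_arm", "arguments": {
  "deltas": [
    [255,0,0,0.2,0,0,0],
    [255,0,0,0.3,0,0,0],
    [255,0,0,0.3,0,0,0],
    [20,0,0,0.3,0,0,0],
    [20,0,0,0.3,0,0,0],
    [20,0,0,-1,0,0,0],
    [20,0,0,-6,0,0,0],
    [20,0,0,-12,0,0,0],
    [20,0,0,-12,0,0,0],
    [20,0,0,-12,0,0,0]
  ]
}}

```text
t: 6.08
tcp_pos: [639.9, 179.5, 302.5]
tcp_rot: [0.695, 0.719, 0.001, 0.0]
ft_force: [0.4, 0.4, 0.3]
grip_width: 78.6
gripper_force: 0.0
```

```bash
python3 d.py 450.5 -183.5 300 0 450.5 -183.5 190 0
```

```text
t 6.08 tcp [639.9 179.5 302.5] alpha 0.034 down [ 0.001  0.    -1.   ] w 78.6 F [0.4 0.4 0.3]
[-35.64 -20.16   0.21] turn z 0.034
[-35.64 -20.18  11.21] turn z 0.034
```

Call:
{"name": "step_arm", "arguments": {
  "deltas": [
    [0,-35.6,-20.2,0.2,0,0,0.034],
    [0,-35.6,-20.2,0.2,0,0,0.034],
    [0,-35.6,-20.2,0.2,0,0,0.034],
    [0,-35.6,-20.2,0.2,0,0,0.034],
    [0,-35.6,-20.2,0.2,0,0,0.034],
    [0,-35.6,-20.2,0.2,0,0,0.034],
    [0,-35.6,-20.2,0.2,0,0,0.034],
    [0,-35.6,-20.2,0.2,0,0,0.034],
    [0,-35.6,-20.2,0.2,0,0,0.034],
    [0,-35.6,-20.2,0.2,0,0,0.034],
    [0,-35.6,-20.2,0.2,0,0,0.034]
  ]
}}

```text
t: 7.45
tcp_pos: [450.4, -182.3, 299.5]
tcp_rot: [0.706, 0.708, 0.0, -0.0]
ft_force: [0.3, 0.8, -0.5]
grip_width: 85.6
gripper_force: 0.0
```

```bash
python3 d.py 450.5 -183.5 185 0; python3 - <<'E'
from h import *
a=r.camera("top")[140:270,220:380];b=r.camera("side")[170:300,270:430]
cv2.imwrite("pics/t2.png",cv2.resize(np.hstack([a,b]),None,fx=2.5,fy=2.5))
E
```

```text
t 7.45 tcp [ 450.4 -182.3  299.5] alpha 0.002 down [-0.  0. -1.] w 85.6 F [ 0.3  0.8 -0.5]
[-1.300e-01  1.000e-02  1.145e+01] turn z 0.002
```

View pics/t2.png

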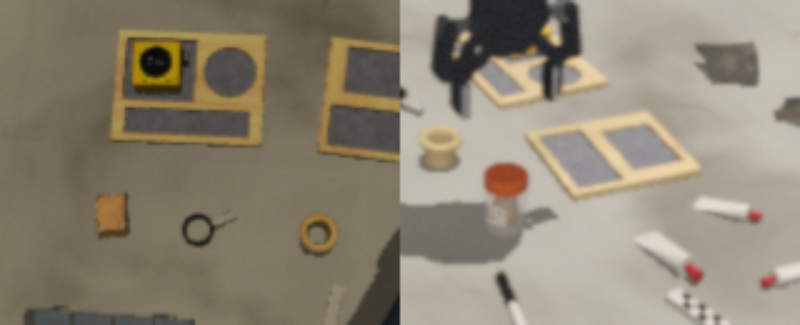

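The tape sits in its recess (disc at about (283,165) in the top view). Now the jar.

Call:
{"name": "step_arm", "arguments": {
  "deltas": [
    [0,0,0,5,0,0,0],
    [0,0,0,9,0,0,0],
    [0,0,0,11.4,0,0,0],
    [0,0,0,11.4,0,0,0],
    [255,0,0,11.4,0,0,0],
    [255,0,0,11.4,0,0,0],
    [255,0,0,11.4,0,0,0],
    [255,0,0,11.4,0,0,0],
    [255,0,0,11.4,0,0,0],
    [255,0,0,11.4,0,0,0],
    [255,0,0,11.4,0,0,0],
    [255,0,0,11.4,0,0,0]
  ],
  "grip_force": 25
}}

```text
t: 9.05
tcp_pos: [450.8, -183.6, 187.0]
tcp_rot: [0.707, 0.707, 0.0, 0.001]
ft_force: [-0.9, 0.1, 6.4]
grip_width: 41.8
gripper_force: 24.9
```

```bash
python3 d.py 450.5 -183.5 290 0 641.5 86 290 .034; python3 -c "
from h import *
print(plane('top',[(282.8,164.8)],40))"
```

```text
t 9.05 tcp [ 450.8 -183.6  187. ] alpha 0.0 down [ 0.002 -0.001 -1.   ] w 41.8 F [-0.9  0.1  6.4]
[-1.00e-02 -0.00e+00 -1.03e+01] turn z 0.0
[ 26.94  19.1  -10.28] turn z -0.034
[[635.91351987 174.31107599  40.        ]]
```

Call:
{"name": "step_arm", "arguments": {
  "deltas": [
    [255,0,0,-3,0,0,0],
    [255,0,0,-8,0,0,0],
    [255,0,0,-10.5,0,0,0],
    [255,26.9,19.1,-10.5,0,0,-0.034],
    [255,26.9,19.1,-10.5,0,0,-0.034],
    [255,26.9,19.1,-10.5,0,0,-0.034],
    [255,26.9,19.1,-10.5,0,0,-0.034],
    [255,26.9,19.1,-10.5,0,0,-0.034],
    [255,26.9,19.1,-10.5,0,0,-0.034],
    [255,26.9,19.1,-10.5,0,0,-0.034],
    [255,26.9,19.1,-10.5,0,0,-0.034],
    [255,26.9,19.1,-10.5,0,0,-0.034],
    [255,26.9,19.1,-10.5,0,0,-0.034]
  ]
}}

```text
t: 10.68
tcp_pos: [640.7, 84.8, 290.9]
tcp_rot: [0.696, 0.719, -0.0, -0.0]
ft_force: [-0.3, -0.3, -1.6]
grip_width: 41.5
gripper_force: 25.8
```

```bash
python3 d.py 641.5 86 192 .034
```

```text
t 10.68 tcp [640.7  84.8 290.9] alpha 0.033 down [-0.  0. -1.] w 41.5 F [-0.3 -0.3 -1.6]
[0.11 0.09 9.89] turn z -0.001
```

Call:
{"name": "step_arm", "arguments": {
  "deltas": [
    [255,0.1,0.1,5,0,0,0],
    [255,0.1,0.1,9,0,0,0],
    [255,0.1,0.1,9.9,0,0,0],
    [255,0.1,0.1,9.9,0,0,0],
    [255,0.1,0.1,9.9,0,0,0],
    [70,0.1,0.1,9.9,0,0,0],
    [70,0.1,0.1,9.9,0,0,0],
    [70,0.1,0.1,9.9,0,0,0],
    [70,0.1,0.1,5,0,0,0],
    [70,0.1,0.1,0,0,0,0],
    [70,0.1,0.1,0,0,0,0],
    [70,0.1,0.1,0,0,0,0]
  ]
}}

```text
t: 12.18
tcp_pos: [641.9, 86.9, 290.5]
tcp_rot: [0.695, 0.719, 0.0, -0.0]
ft_force: [0.1, -0.1, -1.1]
grip_width: 62.0
gripper_force: 0.0
```

```bash
python3 d.py 574 -302 300 .06 574 -302 167 .06
```

```text
t 12.18 tcp [641.9  86.9 290.5] alpha 0.034 down [ 0.  0. -1.] w 62.0 F [ 0.1 -0.1 -1.1]
[-38.63  -8.11  -0.96] turn z -0.026
[-38.64  -8.11  12.34] turn z -0.026
```

Call:
{"name": "step_arm", "arguments": {
  "deltas": [
    [60,-38.6,-8.1,-1,0,0,-0.026],
    [60,-38.6,-8.1,-1,0,0,-0.026],
    [60,-38.6,-8.1,-1,0,0,-0.026],
    [60,-38.6,-8.1,-1,0,0,-0.026],
    [60,-38.6,-8.1,-1,0,0,-0.026],
    [60,-38.6,-8.1,-1,0,0,-0.026],
    [60,-38.6,-8.1,-1,0,0,-0.026],
    [60,-38.6,-8.1,-1,0,0,-0.026],
    [60,-38.6,-8.1,-1,0,0,-0.026],
    [60,-38.6,-8.1,-1,0,0,-0.026],
    [60,-38.6,-8.1,-1,0,0,-0.026]
  ]
}}

```text
t: 13.55
tcp_pos: [574.6, -300.3, 300.8]
tcp_rot: [0.685, 0.729, 0.0, -0.0]
ft_force: [0.6, -0.6, 0.1]
grip_width: 65.2
gripper_force: 0.0
```

```bash
python3 d.py 574 -302 174 .06; python3 - <<'E'
from h import *
a=r.camera("top")[140:270,240:400];b=r.camera("side")[170:300,270:430]
cv2.imwrite("pics/t3.png",cv2.resize(np.hstack([a,b]),None,fx=2.5,fy=2.5))
E
```

```text
t 13.55 tcp [ 574.6 -300.3  300.8] alpha 0.062 down [ 0.  0. -1.] w 65.2 F [ 0.6 -0.6  0.1]
[-0.17 -0.07 12.68] turn z 0.002
```

View pics/t3.png

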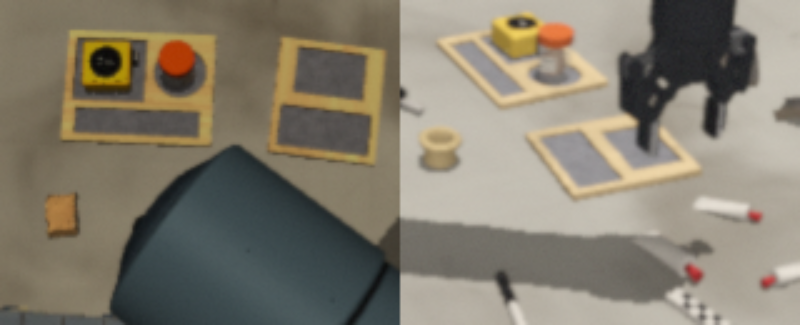

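The jar stands in its round recess and the tape in its own. Now the glue tube.

Call:
{"name": "step_arm", "arguments": {
  "deltas": [
    [60,0,-0.1,5,0,0,0],
    [60,0,-0.1,10,0,0,0],
    [60,0,-0.1,12.6,0,0,0],
    [60,0,-0.1,12.6,0,0,0],
    [255,0,-0.1,12.6,0,0,0],
    [255,0,-0.1,12.6,0,0,0],
    [255,0,-0.1,12.6,0,0,0],
    [255,0,-0.1,12.6,0,0,0],
    [255,0,-0.1,12.6,0,0,0],
    [255,0,-0.1,12.6,0,0,0],
    [255,0,-0.1,12.6,0,0,0]
  ],
  "grip_force": 20
}}

```text
t: 15.02
tcp_pos: [574.2, -302.3, 176.8]
tcp_rot: [0.686, 0.728, 0.001, 0.002]
ft_force: [0.2, 0.5, 6.1]
grip_width: 23.6
gripper_force: 19.7
```

```bash
python3 d.py 574 -302 250 .06 578 -104 250 -.067
```

```text
t 15.03 tcp [ 574.2 -302.3  176.8] alpha 0.06 down [ 0.004 -0.002 -1.   ] w 23.6 F [0.2 0.5 6.1]
[ 0.02  0.01 -7.32] turn z 0.0
[19.76  1.6  -7.36] turn z 0.127
```

Call:
{"name": "step_arm", "arguments": {
  "deltas": [
    [255,0,0,-3,0,0,0],
    [255,0,0,-7.6,0,0,0],
    [255,0,0,-7.6,0,0,0],
    [255,19.8,1.6,-7.6,0,0,0.127],
    [255,19.8,1.6,-7.6,0,0,0.127],
    [255,19.8,1.6,-7.6,0,0,0.127],
    [255,19.8,1.6,-7.6,0,0,0.127],
    [255,19.8,1.6,-7.6,0,0,0.127],
    [255,19.8,1.6,-7.6,0,0,0.127],
    [255,19.8,1.6,-7.6,0,0,0.127]
  ]
}}

```text
t: 16.27
tcp_pos: [577.3, -104.7, 250.6]
tcp_rot: [0.731, 0.682, -0.0, 0.0]
ft_force: [0.4, 1.0, -0.6]
grip_width: 23.5
gripper_force: 19.8
```

```bash
python3 d.py 578 -104 181 -.067; python3 - <<'E'
from h import *
a=r.camera("top")[140:270,300:460];b=r.camera("side")[170:300,280:440]
cv2.imwrite("pics/t4.png",cv2.resize(np.hstack([a,b]),None,fx=2.5,fy=2.5))
E
```

```text
t 16.27 tcp [ 577.3 -104.7  250.6] alpha -0.069 down [ 0. -0. -1.] w 23.5 F [ 0.4  1.  -0.6]
[0.07 0.06 6.96] turn z -0.002
```

View pics/t4.png

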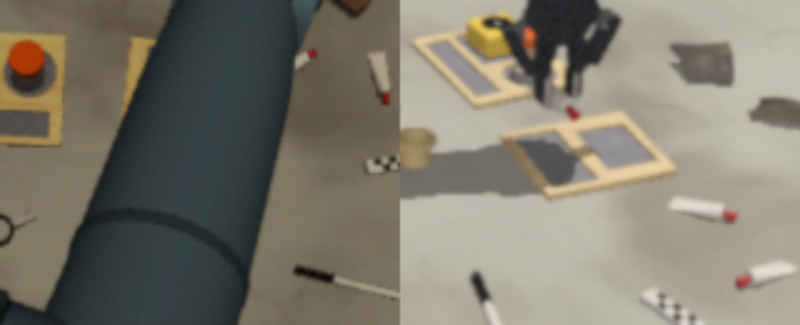

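```bash
python3 -c "
from h import *
print(plane('side',[(348.8,215.2)],82),plane('side',[(348.8,215.2)],86))"
```

```text
[[ 579.1763109  -140.49115171   82.        ]] [[ 575.56953229 -146.71392472   86.        ]]
```

Call:
{"name": "step_arm", "arguments": {
  "deltas": [
    [255,0.1,0.1,3,0,0,0],
    [255,0.1,0.1,6,0,0,0],
    [255,0.1,0.1,6.8,0,0,0],
    [255,0.1,0.1,6.8,0,0,0]
  ]
}}

```text
t: 16.88
tcp_pos: [578.3, -102.5, 182.8]
tcp_rot: [0.731, 0.683, -0.0, -0.0]
ft_force: [0.6, -0.9, -0.1]
grip_width: 23.3
gripper_force: 20.0
```

Call:
{"name": "step_arm", "arguments": {
  "deltas": [
    [255,0,0,0.1,0,0,0],
    [130,0,0,0.1,0,0,0],
    [130,0,0,0.1,0,0,0],
    [130,0,0,0.1,0,0,0],
    [130,0,0,-4,0,0,0],
    [130,0,0,-9,0,0,0],
    [130,0,0,-9,0,0,0],
    [130,0,0,-9,0,0,0]
  ]
}}

```text
t: 17.88
tcp_pos: [578.2, -102.1, 272.6]
tcp_rot: [0.73, 0.683, 0.0, 0.0]
ft_force: [-0.4, -0.6, -0.3]
grip_width: 41.9
gripper_force: 0.0
```

```bash
python3 d.py 432 108 270 .466 432 108 172 .466
```

```text
t 17.88 tcp [ 578.2 -102.1  272.6] alpha -0.067 down [ 0.  0. -1.] w 41.9 F [-0.4 -0.6 -0.3]
[ 19.99 -16.     0.26] turn z -0.533
[ 19.99 -16.    10.06] turn z -0.533
```

Call:
{"name": "step_arm", "arguments": {
  "deltas": [
    [60,20,-16,0,0,0,-0.533],
    [60,20,-16,0,0,0,-0.533],
    [60,20,-16,0,0,0,-0.533],
    [60,20,-16,0,0,0,-0.533],
    [60,20,-16,0,0,0,-0.533],
    [60,20,-16,0,0,0,-0.533],
    [60,20,-16,0,0,0,-0.533],
    [60,20,-16,0,0,0,-0.533],
    [60,20,-16,0,0,0,-0.533]
  ]
}}

```text
t: 19.0
tcp_pos: [432.6, 107.4, 272.6]
tcp_rot: [0.525, 0.851, 0.0, 0.0]
ft_force: [-0.5, -0.1, -0.8]
grip_width: 65.4
gripper_force: 0.0
```

```bash
python3 d.py 432 108 172 .466; python3 - <<'E'
from h import *
a=r.camera("top")[140:270,300:460];b=r.camera("side")[170:300,220:380]
cv2.imwrite("pics/t5.png",cv2.resize(np.hstack([a,b]),None,fx=2.5,fy=2.5))
E
```

```text
t 19.0 tcp [432.6 107.4 272.6] alpha 0.464 down [ 0. -0. -1.] w 65.4 F [-0.5 -0.1 -0.8]
[ 0.08 -0.03 10.06] turn z -0.002
```

View pics/t5.png

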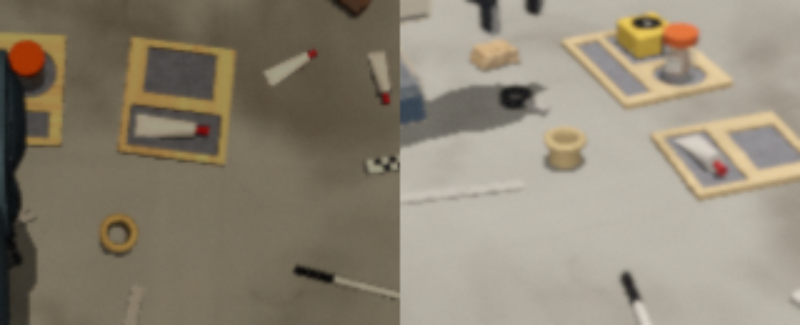

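The glue lies in its recess. Now the loupe.

Call:
{"name": "step_arm", "arguments": {
  "deltas": [
    [60,0.1,0,5,0,0,0],
    [60,0.1,0,9,0,0,0],
    [60,0.1,0,10.1,0,0,0],
    [60,0.1,0,10.1,0,0,0],
    [255,0.1,0,10.1,0,0,0],
    [255,0.1,0,10.1,0,0,0],
    [255,0.1,0,10.1,0,0,0],
    [255,0.1,0,10.1,0,0,0],
    [255,0.1,0,10.1,0,0,0],
    [255,0.1,0,10.1,0,0,0]
  ],
  "grip_force": 25
}}

```text
t: 20.35
tcp_pos: [432.7, 109.1, 173.4]
tcp_rot: [0.525, 0.851, 0.001, 0.001]
ft_force: [-1.5, -0.1, 6.2]
grip_width: 37.4
gripper_force: 24.8
```

```bash
python3 d.py 432 108 260 .466 655 -93.5 260 -.067
```

```text
t 20.35 tcp [432.7 109.1 173.4] alpha 0.466 down [ 0.004  0.    -1.   ] w 37.4 F [-1.5 -0.1  6.2]
[-0.08 -0.09 -8.66] turn z 0.0
[-28.1   10.78  -8.59] turn z 0.533
```

Call:
{"name": "step_arm", "arguments": {
  "deltas": [
    [255,0,0,-3,0,0,0],
    [255,0,0,-8.6,0,0,0],
    [255,0,0,-8.6,0,0,0],
    [255,-28.1,10.7,-8.6,0,0,0.533],
    [255,-28.1,10.7,-8.6,0,0,0.533],
    [255,-28.1,10.7,-8.6,0,0,0.533],
    [255,-28.1,10.7,-8.6,0,0,0.533],
    [255,-28.1,10.7,-8.6,0,0,0.533],
    [255,-28.1,10.7,-8.6,0,0,0.533],
    [255,-28.1,10.7,-8.6,0,0,0.533],
    [255,-28.1,10.7,-8.6,0,0,0.533],
    [255,-28.1,10.7,-8.6,0,0,0.533],
    [255,-28.1,10.7,-8.6,0,0,0.533]
  ]
}}

```text
t: 21.98
tcp_pos: [653.1, -93.3, 258.0]
tcp_rot: [0.73, 0.683, 0.0, 0.0]
ft_force: [-0.0, 0.2, -1.1]
grip_width: 37.2
gripper_force: 25.7
```

```bash
python3 d.py 655 -93.5 179 -.067; python3 - <<'E'
from h import *
b=r.camera("side")[165:265,310:430]
cv2.imwrite("pics/t6.png",cv2.resize(b,None,fx=5,fy=5,interpolation=cv2.INTER_CUBIC))
E
```

```text
t 21.98 tcp [653.1 -93.3 258. ] alpha -0.066 down [ 0.  0. -1.] w 37.2 F [-0.   0.2 -1.1]
[-0.    0.19  7.9 ] turn z 0.001
```

View pics/t6.png

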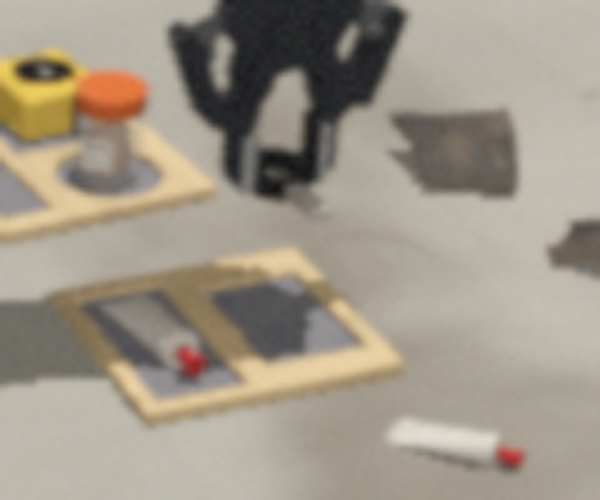

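```bash
python3 -c "
from h import *
for z in (86,90,94): print(plane('side',[(374.4,206.4),(365,199.5)],z).round(0).tolist())"
```

```text
[[663.0, -131.0, 86.0], [660.0, -85.0, 86.0]]
[[659.0, -137.0, 90.0], [656.0, -92.0, 90.0]]
[[655.0, -143.0, 94.0], [652.0, -98.0, 94.0]]
```

The handle tip is at about (658,-138), agreeing with a ring-centred grasp to within 6 mm. Lowering.

Call:
{"name": "step_arm", "arguments": {
  "deltas": [
    [255,0,0.1,4,0,0,0],
    [255,0,0.1,7,0,0,0],
    [255,0,0.1,7.9,0,0,0],
    [255,0,0.1,7.9,0,0,0],
    [255,0,0.1,7.9,0,0,0]
  ]
}}

```text
t: 22.65
tcp_pos: [655.1, -94.1, 179.8]
tcp_rot: [0.73, 0.683, 0.001, 0.001]
ft_force: [0.3, -2.1, -0.7]
grip_width: 37.2
gripper_force: 25.8
```

Call:
{"name": "step_arm", "arguments": {
  "deltas": [
    [255,0,0,0.2,0,0,0],
    [255,0,0,0.2,0,0,0],
    [95,0,0,0.2,0,0,0],
    [95,0,0,0.2,0,0,0],
    [95,0,0,0.2,0,0,0],
    [95,0,0,-4,0,0,0],
    [95,0,0,-10,0,0,0],
    [95,0,0,-10,0,0,0],
    [95,0,0,-10,0,0,0]
  ]
}}

```text
t: 23.78
tcp_pos: [654.1, -94.0, 278.6]
tcp_rot: [0.73, 0.683, -0.0, -0.0]
ft_force: [0.6, -0.1, -0.1]
grip_width: 53.6
gripper_force: 0.0
```

```bash
python3 d.py 398 -319 280 -.182 398 -319 175 -.182
```

```text
t 23.77 tcp [654.1 -94.  278.6] alpha -0.067 down [-0.001  0.    -1.   ] w 53.6 F [ 0.6 -0.1 -0.1]
[-24.17 -24.04  -0.12] turn z 0.115
[-24.17 -24.03  10.38] turn z 0.115
```

Call:
{"name": "step_arm", "arguments": {
  "deltas": [
    [140,-25.4,-23.9,-0.1,0,0,0.115],
    [140,-25.4,-23.9,-0.1,0,0,0.115],
    [140,-25.4,-23.9,-0.1,0,0,0.115],
    [140,-25.4,-23.9,-0.1,0,0,0.115],
    [140,-25.4,-23.9,-0.1,0,0,0.115],
    [140,-25.4,-23.9,-0.1,0,0,0.115],
    [140,-25.4,-23.9,-0.1,0,0,0.115],
    [140,-25.4,-23.9,-0.1,0,0,0.115],
    [140,-25.4,-23.9,-0.1,0,0,0.115],
    [140,-25.4,-23.9,-0.1,0,0,0.115],
    [140,-25.4,-23.9,-0.1,0,0,0.115]
  ]
}}

```text
t: 25.15
tcp_pos: [399.5, -331.0, 279.6]
tcp_rot: [0.768, 0.64, 0.0, -0.0]
ft_force: [-0.5, -0.2, 0.3]
grip_width: 38.5
gripper_force: 0.0
```

```bash
python3 d.py 396.5 -331 176 -.182; python3 - <<'E'
from h import *
a=r.camera("top")[140:270,240:400];b=r.camera("side")[150:325,260:420]
b=cv2.resize(b,None,fx=2.6,fy=2.6);a=cv2.resize(a,None,fx=2.2,fy=2.2);a=cv2.copyMakeBorder(a,0,b.shape[0]-a.shape[0],0,0,0)
cv2.imwrite("pics/t7.png",np.hstack([a,b]))
E
```

```text
t 25.15 tcp [ 399.5 -331.   279.6] alpha -0.181 down [ 0.  0. -1.] w 38.5 F [-0.5 -0.2  0.3]
[-0.05 -0.29 10.36] turn z 0.001
```

View pics/t7.png

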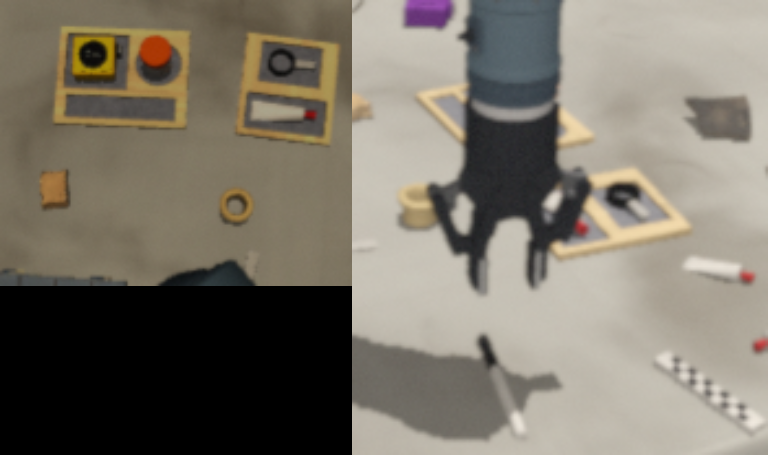

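The loupe lies in its recess with the handle at right, and the glue tube is still in place. Now the marker.

Call:
{"name": "step_arm", "arguments": {
  "deltas": [
    [140,0,-0.2,5,0,0,0],
    [140,0,-0.2,9,0,0,0],
    [140,0,-0.2,10.4,0,0,0],
    [140,0,-0.2,10.4,0,0,0],
    [255,0,-0.2,10.4,0,0,0],
    [255,0,-0.2,10.4,0,0,0],
    [255,0,-0.2,10.4,0,0,0],
    [255,0,-0.2,10.4,0,0,0],
    [255,0,-0.2,10.4,0,0,0]
  ],
  "grip_force": 20
}}

```text
t: 26.38
tcp_pos: [397.9, -332.0, 177.4]
tcp_rot: [0.768, 0.64, 0.0, 0.002]
ft_force: [-0.2, 0.3, 6.8]
grip_width: 9.3
gripper_force: 23.5
```

```bash
python3 d.py 396.5 -331 280 -.182 571 135 280 .034
```

```text
t 26.38 tcp [ 397.9 -332.   177.4] alpha -0.182 down [ 0.003 -0.003 -1.   ] w 9.3 F [-0.2  0.3  6.8]
[  0.05  -0.12 -10.26] turn z 0.0
[ 49.04   8.61 -10.34] turn z -0.216
```

Call:
{"name": "step_arm", "arguments": {
  "deltas": [
    [255,0,0,-4,0,0,0],
    [255,0,0,-9,0,0,0],
    [255,0,0,-10.4,0,0,0],
    [255,49,8.6,-10.4,0,0,-0.216],
    [255,49,8.6,-10.4,0,0,-0.216],
    [255,49,8.6,-10.4,0,0,-0.216],
    [255,49,8.6,-10.4,0,0,-0.216],
    [255,49,8.6,-10.4,0,0,-0.216],
    [255,49,8.6,-10.4,0,0,-0.216],
    [255,49,8.6,-10.4,0,0,-0.216],
    [255,49,8.6,-10.4,0,0,-0.216],
    [255,49,8.6,-10.4,0,0,-0.216],
    [255,49,8.6,-10.4,0,0,-0.216],
    [255,49,8.6,-10.4,0,0,-0.216],
    [255,49,8.6,-10.4,0,0,-0.216],
    [255,49,8.6,-10.4,0,0,-0.216]
  ]
}}

```text
t: 28.38
tcp_pos: [570.2, 134.4, 279.8]
tcp_rot: [0.695, 0.719, 0.0, -0.0]
ft_force: [0.3, -1.0, -0.3]
grip_width: 9.6
gripper_force: 22.8
```

```bash
python3 d.py 571 135 183 .034; python3 - <<'E'
from h import *
b=r.camera("side")[160:260,240:370]
cv2.imwrite("pics/t8.png",cv2.resize(b,None,fx=5,fy=5,interpolation=cv2.INTER_CUBIC))
E
```

```text
t 28.38 tcp [570.2 134.4 279.8] alpha 0.033 down [ 0.  0. -1.] w 9.6 F [ 0.3 -1.  -0.3]
[0.06 0.08 9.68] turn z -0.001
```

View pics/t8.png

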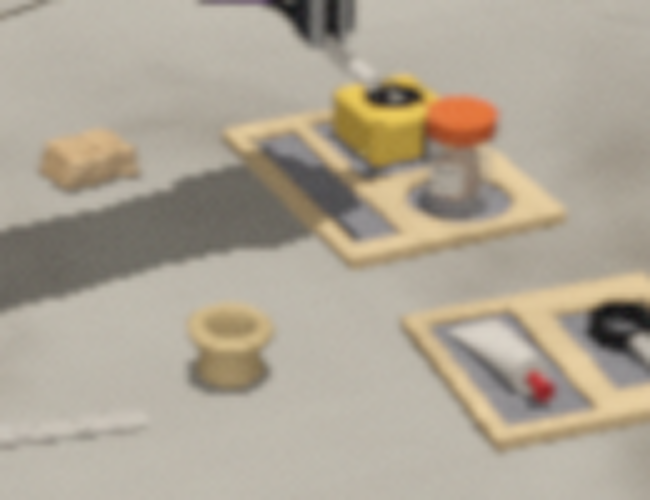

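```bash
python3 -c "
from h import *
print(plane('side',[(315,175.8)],108).round(0).tolist())"
```

```text
[[577.0, 67.0, 108.0]]
```

Call:
{"name": "step_arm", "arguments": {
  "deltas": [
    [255,0,0.1,4,0,0,0],
    [255,0,0.1,8,0,0,0],
    [255,0,0.1,9.5,0,0,0],
    [255,0,0.1,9.7,0,0,0],
    [255,0,0.1,9.7,0,0,0],
    [255,0,0.1,9.7,0,0,0]
  ]
}}

```text
t: 29.18
tcp_pos: [572.2, 135.4, 184.3]
tcp_rot: [0.695, 0.719, 0.001, 0.001]
ft_force: [0.5, 0.8, -0.6]
grip_width: 9.8
gripper_force: 23.2
```

Call:
{"name": "step_arm", "arguments": {
  "deltas": [
    [255,0,-0.1,0.2,0,0,0],
    [255,0,-0.1,0.2,0,0,0],
    [185,0,-0.1,0.2,0,0,0],
    [185,0,-0.1,0.2,0,0,0],
    [185,0,-0.1,0.2,0,0,0],
    [185,0,-0.1,-4,0,0,0],
    [185,0,-0.1,-10,0,0,0],
    [185,0,-0.1,-16,0,0,0],
    [0,3,-18,-18,0,0,0],
    [0,3,-18,-18,0,0,0],
    [0,20,-18,-18,0,0,0],
    [0,20,-18,-18,0,0,0],
    [0,20,-18,-18,0,0,0],
    [0,20,-18,-18,0,0,0],
    [0,20,-18,-18,0,0,0]
  ]
}}

```text
t: 31.05
tcp_pos: [384.1, 328.7, 362.4]
tcp_rot: [0.695, 0.719, -0.001, 0.0]
ft_force: [0.3, 0.7, 1.7]
grip_width: 85.3
gripper_force: 0.0
```

```bash
python3 - <<'E'
from h import *
a=r.camera("top");b=r.camera("side");cv2.imwrite("pics/tF.png",a);cv2.imwrite("pics/sF.png",b)
a=cv2.resize(a[140:260,240:420],None,fx=2.2,fy=2.2,interpolation=cv2.INTER_CUBIC);b=cv2.resize(b[150:320,240:420],None,fx=2.2,fy=2.2,interpolation=cv2.INTER_CUBIC);a=cv2.copyMakeBorder(a,0,b.shape[0]-a.shape[0],0,0,0)
cv2.imwrite("pics/t9.png",np.hstack([a,b]))
import m; m.H={n:cv2.cvtColor(cv2.imread(f"pics/{f}F.png"),cv2.COLOR_BGR2HSV) for n,f in(("top","t"),("side","s"))}
c=lambda x0,y0,x1,y1:((x0-190)*2.66,(y0-140)*2.66,(x1-190)*2.66,(y1-140)*2.66)
def L(X,o,yaw):
    d=X[0,:2]-o;C,S=np.cos(yaw),np.sin(yaw);return np.round([C*d[0]+S*d[1],-S*d[0]+C*d[1]],0)
so=np.array([618,136.5]);mo=np.array([618,-106.5])
q=m.blob("top",[0,0,0],[180,255,50],c(274,156,291,172));print("tape disc",L(plane("top",q[0],40),so,.034),q[1][2:])
q=m.blob("top",[3,170,90],[18,255,255],c(300,150,325,175));print("cap",L(plane("top",q[0],68),so,.034),q[1][2:])
q=m.blob("top",[0,0,0],[180,255,45],c(360,158,378,178));print("ring",L(plane("top",q[0],14),mo,-.067),q[1][2:])
q=m.blob("top",[0,100,60],[10,255,255],c(370,185,395,200));print("gluecap",L(plane("top",q[0],12),mo,-.067),q[1][2:])
q=m.blob("top",[0,0,115],[180,75,255],c(352,182,382,200));print("gluebody",L(plane("top",q[0],15),mo,-.067),q[1][2:])
E
python3 d.py
```

```text
tape disc [21. 41.] [ 12  12 106]
cap [ 20. -50.] [ 15  14 166]
ring [33. 13.] [12 13 72]
gluecap [-39. -36.] [ 6  4 21]
gluebody [-42.  16.] [ 24   9 174]
t 31.15 tcp [384.9 327.8 362.5] alpha 0.032 down [-0.001 -0.001 -1.   ] w 85.5 F [-0.5 -0.3 -0.6]
```

View pics/t9.png

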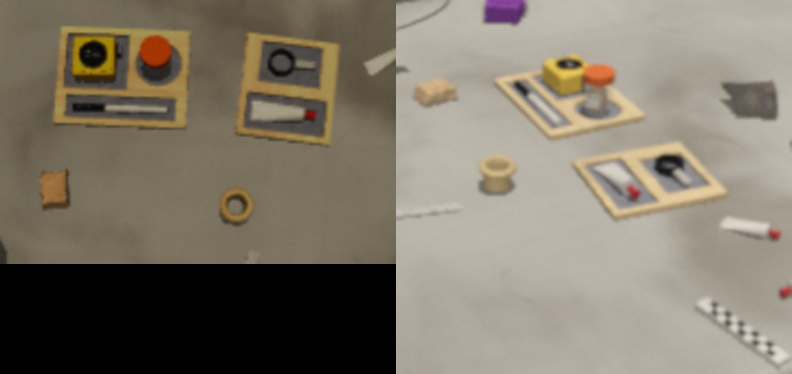

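All five things lie in their recesses, near the recess centres, and the bystanders look unmoved. Handing in.

```bash
python3 -c "
from bench import r
print(r.job_done())"
```

```text
the job is handed in; nothing more can be done
None
```

I placed both kits in their boards, released everything and handed the job in at about 31 s; the final pictures show all five things in their recesses near centre and the bystanders apparently unmoved, but the hand-in gave no verdict.

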